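# Crank a tilting pan to its next mark and lock it

### The job

Tip the steel tilting pan on to its next scale mark, 20 degrees, so that it can drain: gently push the worm-drive crank down by its black grip, through its slack and into its spring, until about 12 N frees it (pushed too far it is barred again), and keep that push (never more than 25 N on the machine in any direction) while you wind it clockwise, seen from above, for as many turns as it takes. Then throw the ball-ended lock lever beside the worm box fully over, away from its starting side, let go, and leave the spoon and the salt pot where they are.

Things in the scene. Friction and masses are not known exactly. Their poses are not given: they have to be found in the camera images.
- drive: Tilting-pan machine, fixed. Origin: on the table under the vertical crank axis; z up, y from the worm box towards the pan, x the way the pan tips. Base plate 240 x 685 x 12 mm (y -205 to 480). Grey worm box 110 x 110 x 200 mm high at the origin, crank on top. Steel pan 220 x 300 x 100 mm at y 135 to 435, its axis parallel to y, 140 mm up; tipped 20 degrees its rim reaches 225 mm up.
- worm_top (a point): Where the crank axis meets the box top, 200 mm up. On the crank arm, 45 mm from the axis, is an upright black grip, turning freely on its pin so that the hand can keep one orientation all the way round: a flange 40 mm wide, 6 mm thick, above it a cylinder 16 mm wide, 40 mm high, free all round. Dog teeth bar it from turning (0.35 rad of play) unless pushed down by the right amount.
- up_height (a point): On the crank axis, 272 mm up: the flange top starts here, +-26 mm. Pushed down, the crank first drops 0 to 32 mm of slack (1 to 3 N, stays where left); then a spring bears, from 5 N, 1 N per mm: free to turn from 4 mm (9 N) to 10 mm (15 N), barred again beyond, hard stop at 13 mm. Start height and slack vary unreported, so feel the depth. Hold 11 to 13 N to wind (2 to 3 N sideways).
- pointer (a point): Tip of the fixed pointer over the scale drum, 207 mm up. The drum (100 mm across, at y 83 to 108 of drive) turns with the pan and has three raised black marks 20 degrees apart: level, 20, 40. The pan stands at the mark that is under the pointer.
- crank (a joint): Angle of the crank, rad, growing clockwise seen from above, over many turns. At angle a the grip's axis is at x = 45 mm cos(a), y = -45 mm sin(a) in the frame of drive. 72 turns of the crank make one turn of the pan: pan angle = a / 72, clockwise tips the pan further.
- pan (a joint): Tilt of the pan, rad: 0 level, growing as the lip (drive's +x side) goes down. It starts between 0 and 0.09; the next mark is at 0.349 (20 degrees), the one after at 0.698.
- lock (a joint): Angle of the lock lever, rad: 0 open, leaning to drive's -x side; 1.0 fully thrown against its stop, leaning to +x. Stays where it is left; takes about 1 N at the ball. Starts at 0 to 0.12.
- lock_pivot (a point): Pivot of the lock lever, which swings about drive's y axis; at x 0, y -165, z 72 mm of drive, on a grey block 70 x 50 x 25 mm whose top is 75 mm up.
- lock_tip (a point): Centre of the black ball (26 mm wide) on the end of the lock lever's 10 mm rod, 80 mm from the pivot. 142 mm up at both ends of its swing, 152 mm at the middle; it travels 77 mm along drive's x.
- spoon: Steel serving spoon, 250 mm long, lying on the table right of the lock lever; origin under its middle, handle to its own -x. Leave alone.
- saltpot: White ceramic salt pot, 60 mm wide, 45 mm high, on the base plate behind the lock lever and the worm box (drive's +x side); origin under its centre. Leave alone.

How it is judged:
By the outcome, as a careful person would: the job done as asked, in the order asked, and still so for the second after the job is handed in, with the robot touching nothing.
It also fails if it takes over 72 s, if anything falls off the work surface, if the arm or the gripper's body presses on something with over 40 N, if the wrist force passes 120 N, or if a joint passes its speed limit or range.

### The arm

A 7-joint arm with a two-finger parallel gripper is mounted at the origin on the work surface. World frame = base frame: x ahead of the robot, y to its left, z up, the work surface at z = 0. Lengths are in m, angles in rad, forces in N, time in s.
With the tool pointing down it reaches from about 0.425 to 1.025 m from the base axis. Payload 9.4 kg.
Tool frame: the origin (TCP) lies between the finger pads; the fingertips stand 22 mm ahead of it and the grasp point (between the pads) lies 3 mm ahead of it; z points along the fingers, y is the line along which they close (so a half turn about z gives the same grasp; the last joint's range is limited). The gripper opens to 93 mm and grips with 3 to 60 N. Pads are 15 mm wide; open, the fingers measure 128 mm over their backs; the gripper's body (75 mm by 188 mm) begins 65 mm behind the grasp point.
Start: joints at [-1.404, 0.599, -0.003, 1.599, 0.002, 0.943, -0.08], TCP at [0.175, 0.704, 0.241] pointing down, gripper open.
Joint ranges: [-2.57, 2.57], [-0.35, 1.97], [-1.29, 1.29], [0.11, 2.56], [-1.05, 4.19], [0.11, 1.86], [-2.63, 2.63]. Speed limits (rad/s): [2.22, 2.22, 3.01, 3.01, 3.14, 3.14, 3.14].

### API

Orientations are given as a rotation vector (axis times angle).
In Python, from bench import bot, cams, job gives the robot as it stands.
- The arm moves only by the tool play_rows, never from a script. Its argument "rows" is a list that holds one entry, the list of rows, each a list of 5 numbers: the finger opening in m, from 0 to 0.093, then the shift along the tool's x, y, z in m, then the turn about the tool's z in degrees. A call has 1 to 8 rows; each row is the pose to reach, as a shift and turn from the pose commanded when the call began, along the tool's axes at that moment; what a row does not reach only later rows make up. A row lasts 1/10 s, in which the tool goes at most 50 mm and 8.59 degrees, less where a joint would pass 70% of its speed; a pose out of reach is approached as far as the arm can. A call with a gripper value outside its range is refused whole. The fingers move at their own pace and stop on an object; "force" is the grip in N (left out, the last holds). Time passes only in rows, so rows that repeat a pose let the fingers close. It gives the time, the measured TCP pose, the force, the opening and the grip force at its end, in the units of the state.
- bot.state(): the state, without advancing time (a new reading comes with each control period).
- cams.get_image(name): name is "scene" or "side" or "wrist"; returns a dict with "pixels" (480x640x3 uint8, red, green, blue), "K" (3x3 intrinsics, pixels), "view" (4x4, takes a point from world to camera coordinates); the wrist camera has in their place "mount" (4x4, takes a point from camera to tool coordinates, whose origin is the TCP and whose axes are the flange's). Camera axes: x right, y down, z forward; pixel columns grow to the right and rows downward; lengths in m; the calibration is good to about 2 mm. A picture is of the moment at which its call begins: read the wrist's pose just before it. There is no depth.
- job.close_job(): hands the job in; it is judged then, once.
The state is a dict: "clock": time; "qpos": joint angles; "qd": joint speeds; "effort": joint torques, N m; "position": TCP position; "orientation": TCP orientation; "ft_force": force on the tool from outside, world axes, zero at the start; "wrist_torque": the same for the moment, N m; "width": finger opening in m; "grip_force": force on a finger pad.
Only numpy, scipy, OpenCV 4.12 (cv2) and the standard library are available. Lean on these libraries where they do the work, as an engineer would, in place of code of your own. Each camera call takes 0.05 s, during which the arm holds its last target. There are 200 camera calls.

## Working session

There is one attempt and no reset: what is moved stays moved. The work goes in short steps, Python scripts to look and compute and a tool call to move; the robot and the scene stay as the last step left them, time stands still between calls to the robot, and variables do not carry over. Pictures are saved under pics/ and viewed, at most 10 in all, crops included, and the job is handed in when it is done.

Besides the shell and the picture viewer there is one more tool, called after "Request:" by a JSON object that holds its "api" and its "payload", one argument or row to a line. play_rows: Moves the arm, as the interface text tells. Its arguments: {"type":"object","properties":{"rows":{"type":"array","items":{"type":"array","items":{"type":"array","items":{"type":"number"}}}},"force":{"type":"number"}},"required":["rows"]}

```bash
mkdir -p pics; ls; python3 - <<'E'
from bench import bot,cams
import cv2,numpy as np
s=bot.state();print(s)
for n in("scene","side"):
    d=cams.get_image(n);cv2.imwrite(f"pics/{n}0.png",d["pixels"][:,:,::-1]);np.savez(f"pics/{n}0.npz",K=d["K"],view=d["view"]);print(d["K"],d["view"])
E
```

```text
pics
{'clock': 0.0, 'qpos': array([-1.40370534,  0.60016122, -0.00254466,  1.60012124,  0.00180315,
        0.9428814 , -0.07977599]), 'qd': array([-1.78297205e-03, -3.47871569e-06,  1.66066521e-03, -2.58971374e-04,
       -7.57814763e-04, -7.18814331e-05, -1.69120477e-03]), 'effort': array([-2.05836391e-04, -7.65063214e+01,  1.49698857e+00, -2.52372426e+01,
       -5.25035150e-02,  1.64355221e-02,  1.44003989e-04]), 'position': array([0.17490877, 0.7031231 , 0.23973693]), 'orientation': array([-3.81859342e-01, -3.11825193e+00,  2.46361959e-03]), 'ft_force': array([ 0.45884387, -0.0919934 , -0.53987434]), 'wrist_torque': array([-0.00423858, -0.04181552, -0.03640635]), 'grip_force': 0.0, 'width': 0.09303900024892874}
[[615.78959248   0.         322.07079829]
 [  0.         615.78959248 242.30724714]
 [  0.           0.           1.        ]] [[ 0.4683899   0.8835202  -0.00171863 -0.11492857]
 [ 0.50829352 -0.27105705 -0.81741407 -0.17734697]
 [-0.7226677   0.38199493 -0.57604798  1.48444259]
 [ 0.          0.          0.          1.        ]]
[[515.14257646   0.         325.35982052]
 [  0.         515.14257646 251.15879862]
 [  0.           0.           1.        ]] [[ 0.98755995 -0.15712123  0.00618507 -0.59048218]
 [-0.11336514 -0.73869377 -0.6644395   0.07127281]
 [ 0.10896643  0.65547267 -0.74731646  1.07477451]
 [ 0.          0.          0.          1.        ]]
```

View pics/scene0.png

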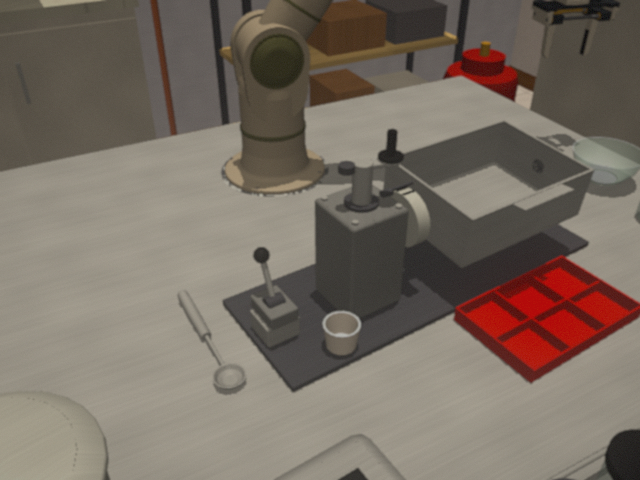

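View pics/side0.png

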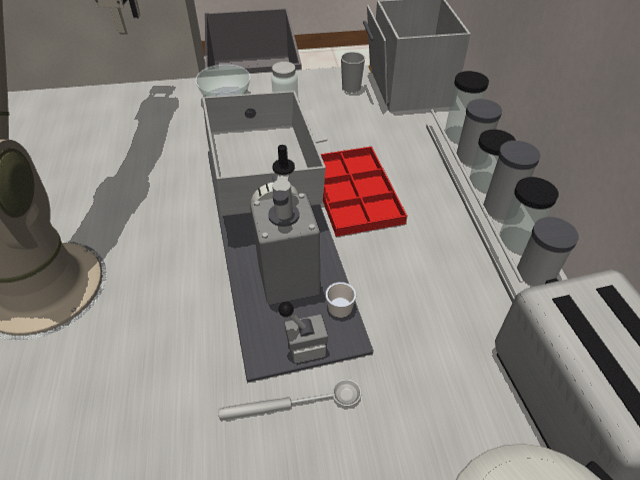

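The scene view shows the worm box, with the crank grip at (392,132–156), the lever ball at (262,255) and plate corners at (224,303), (294,388) and (588,242). In the side view the grip is at (282,148–166), the ball at (286,309) and the plate corners at (248,381) and (372,351).

```bash
cat > h.py <<'E'
import numpy as np,cv2
C={n:np.load(f"pics/{n}0.npz") for n in("scene","side")}
P={n:C[n]["K"]@C[n]["view"][:3] for n in C}
def tri(a,b):
    X=cv2.triangulatePoints(P["scene"],P["side"],np.array(a,float).reshape(2,1),np.array(b,float).reshape(2,1)).ravel();return X[:3]/X[3]
def onz(n,uv,z):
    M=P[n];H=np.c_[M[:,0],M[:,1],M[:,2]*z+M[:,3]];q=np.linalg.solve(H,[*uv,1]);return q[:2]/q[2]
def proj(n,X):
    q=P[n]@np.append(X,1);return q[:2]/q[2]
E
python3 - <<'E'
from h import *
print("griptop",tri((392,131),(282,147)),"flange",tri((391,157),(283,167)),"ball",tri((262,255),(286,309)))
A=onz("scene",(224,303),.012);B=onz("scene",(294,388),.012);D=onz("scene",(588,242),.012)
A2=onz("side",(248,381),.012);B2=onz("side",(372,351),.012)
print(A,B,D,A2,B2)
for a,b in((A,B),(A2,B2)):
    d=b-a;print(np.linalg.norm(d),np.degrees(np.arctan2(d[1],d[0])))
d=D-B;print(np.linalg.norm(d),np.degrees(np.arctan2(d[1],d[0]))-90)
yaw=np.arctan2(d[1],d[0])-np.pi/2
R=np.array([[np.cos(yaw),-np.sin(yaw)],[np.sin(yaw),np.cos(yaw)]])
o=(A+B+A2+B2)/4+R@[0,.205];print("origin",o,yaw)
W=lambda x,y,z:np.array([*(o+R@[x,y]),z])
for n in C:
  print(n,"worm",proj(n,W(0,0,.2)),"ball0",proj(n,W(-.038,-.165,.142)),"boxc",[proj(n,W(x,y,.2)).round() for x,y in((-.055,-.055),(.055,-.055),(.055,.055),(-.055,.055))])
g=tri((392,131),(282,147));print("grip in drive",R.T@(g[:2]-o)); g=tri((391,157),(283,167));print(R.T@(g[:2]-o))
E
python3 - <<'E'
import cv2
a=cv2.imread("pics/scene0.png")[110:300,230:450];b=cv2.imread("pics/side0.png")[130:350,220:360]
a=cv2.resize(a,None,fx=2.0,fy=2.0,interpolation=2);b=cv2.resize(b,None,fx=2.4,fy=2.4,interpolation=2)
import numpy as np
o=np.zeros((530,780,3),np.uint8);o[:a.shape[0],:a.shape[1]]=a;o[:b.shape[0],442:442+b.shape[1]]=b[:530,:338];cv2.imwrite("pics/crop.png",o)
E
```

```text
griptop [ 0.51693484 -0.02547977  0.31572301] flange [ 0.51631121 -0.02372951  0.27151006] ball [ 0.49189485 -0.23680841  0.14233825]
[ 0.42220347 -0.28540705] [ 0.65087746 -0.26175824] [0.58627837 0.4111671 ] [ 0.41164308 -0.29130023] [ 0.64379388 -0.26549477]
0.2298935899402285 5.904375648514188
0.23358063796067333 6.342854847262329
0.6760189025519235 5.48344384080427
origin [ 0.51254006 -0.07192819] 0.09570414937023819
scene worm [360.89759778 203.75554095] ball0 [259.42984885 255.75442584] boxc [array([313., 199.]), array([353., 231.]), array([410., 209.]), array([368., 180.])]
side worm [285.7707186  214.43400212] ball0 [285.12948005 309.80193616] boxc [array([261., 242.]), array([323., 230.]), array([308., 190.]), array([251., 199.])]
grip in drive [0.0088132  0.04581591]
[0.00835967 0.04761775]
```

View pics/crop.png

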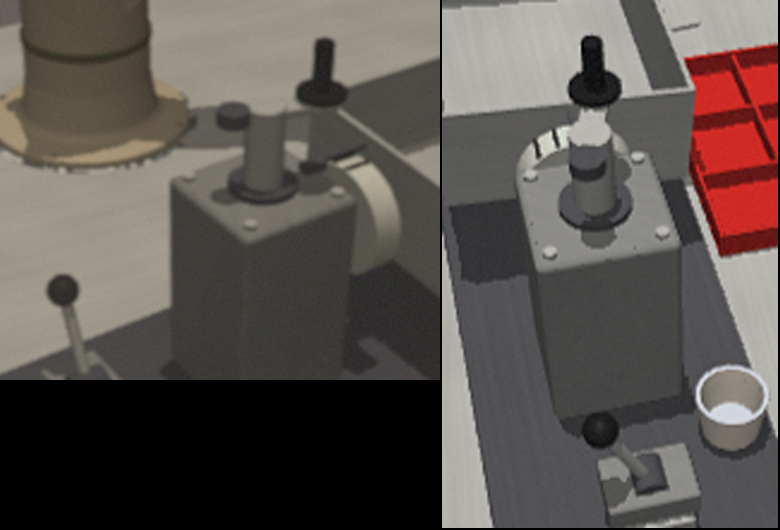

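```bash
python3 - <<'E'
from h import *
f=lambda x,y:(230+x/2,110+y/2)
s=lambda x,y:(220+(x-442)/2.4,130+y/2.4)
pts={k:tri(f(*a),s(*b)) for k,(a,b) in dict(c1=((172,184),(530,267)),c2=((248,242),(680,245)),hubbase=((264,184),(596,204)),hubtop=((266,104),(590,130)),griptop=((325,42),(592,40)),flange=((322,92),(595,87)),cw=((233,114),(587,160)),ball=((62,290),(600,430)),bolt1=((250,225),(549,252)),bolt2=((338,192),(662,232)),bolt3=((190,177),(531,175))).items()}
for k,v in pts.items():print(k,v.round(4))
for a,b in (("c1","c2"),("cw","flange")):
  d=pts[b]-pts[a];print(a,b,np.linalg.norm(d[:2]),np.degrees(np.arctan2(d[1],d[0])),(pts[a]+pts[b])/2)
E
```

```text
c1 [ 0.4557 -0.1214  0.188 ]
c2 [ 0.5667 -0.1168  0.1937]
hubbase [ 0.5095 -0.0691  0.1993]
hubtop [ 0.5093 -0.0695  0.2712]
griptop [ 0.5178 -0.0252  0.3161]
flange [ 0.5177 -0.0248  0.274 ]
cw [ 0.5043 -0.0954  0.2667]
ball [ 0.4916 -0.2381  0.1429]
bolt1 [ 0.4702 -0.0555  0.1351]
bolt2 [ 0.5598 -0.0507  0.1924]
bolt3 [ 0.4691 -0.0995  0.2173]
c1 c2 0.11107367140569031 2.406790454418246 [ 0.51118358 -0.1191135   0.19087605]
cw flange 0.0717927306394087 79.24649110201362 [ 0.51095684 -0.06010298  0.27038655]
```

Request:
{"api": "play_rows", "payload": {
  "rows": [
    [[0.06,0,0,-0.05,0],[0.06,0,0,-0.1,0],[0.06,-0.02,-0.03,-0.135,4],[0.06,-0.05,-0.06,-0.16,8],[0.06,-0.08,-0.1,-0.16,15],[0.06,-0.11,-0.14,-0.16,21],[0.06,-0.14,-0.18,-0.16,28],[0.06,-0.17,-0.22,-0.16,35]]
  ],
  "force": 20
}}

```text
clock: 0.9
position: [0.2873, 0.4468, 0.4004]
orientation: [-1.309, -2.856, 0.0]
ft_force: [1.0, 0.5, -0.4]
width: 0.0599
grip_force: 0.0
```

```bash
cat >> h.py <<'E'
from scipy.spatial.transform import Rotation as Ro
def sh(pos,rv,tgt,yhead=None):
    R=Ro.from_rotvec(rv).as_matrix();h=np.degrees(np.arctan2(R[1,1],R[0,1]))
    print("shift",(R.T@(np.array(tgt)-pos)).round(4),"yhead",h,"turn",None if yhead is None else h-yhead)
E
python3 -c "
from h import *
sh([.2867,.4487,.4004],[-1.309,-2.856,0],[.5178,-.025,.40],5.5)"
```

```text
shift [-5.097e-01 -1.342e-01  4.000e-04] yhead 40.75287053081655 turn 35.25287053081655
```

Request:
{"api": "play_rows", "payload": {
  "rows": [
    [[0.06,-0.048,-0.0125,0,5],[0.06,-0.096,-0.025,0,10],[0.06,-0.143,-0.0375,0,15],[0.06,-0.191,-0.05,0,20],[0.06,-0.239,-0.0625,0,25],[0.06,-0.287,-0.075,0,30],[0.06,-0.335,-0.088,0,35],[0.06,-0.382,-0.1,0,35]]
  ]
}}

```text
clock: 1.7
position: [0.4625, 0.0931, 0.4007]
orientation: [-2.105, -2.332, -0.001]
ft_force: [1.2, 0.6, 0.1]
width: 0.0601
grip_force: 0.0
```

```bash
python3 -c "
from h import *
from bench import bot
s=bot.state();print(s['position'],s['orientation'],s['qpos'])
sh(s['position'],s['orientation'],[.5178,-.025,.38],5.5)"
```

```text
[0.46245936 0.09310692 0.40074334] [-2.10488632e+00 -2.33201960e+00 -6.97310414e-04] [-0.78931511  0.11963835  0.53925418  1.96238532 -0.07004307  1.07713662
 -0.11770881]
shift [-0.1231  0.043   0.0207] yhead 5.861031196009692 turn 0.3610311960096917
```

Request:
{"api": "play_rows", "payload": {
  "rows": [
    [[0.06,-0.045,0.016,0.01,0],[0.06,-0.09,0.031,0.02,0],[0.06,-0.124,0.044,0.04,0],[0.06,-0.124,0.044,0.04,0],[0.06,-0.124,0.044,0.04,0]]
  ]
}}

```text
clock: 2.2
position: [0.5187, -0.024, 0.36]
orientation: [-2.103, -2.332, 0.002]
ft_force: [0.1, 0.1, 0.4]
width: 0.0596
grip_force: 0.0
```

```bash
python3 - <<'E'
from bench import bot,cams
from h import *
s=bot.state();print(s['position'],s['orientation'],s['ft_force'])
d=cams.get_image("wrist");cv2.imwrite("pics/w1.png",d["pixels"][:,:,::-1]);print(d["K"],d["mount"])
M=d["mount"];R=Ro.from_rotvec(s['orientation']).as_matrix()
def pw(X):
    t=R.T@(np.array(X)-s['position']);c=np.linalg.inv(M)@np.append(t,1);q=d["K"]@c[:3];return (q[:2]/q[2]).round(1)
for X in([.5178,-.025,.316],[.5178,-.025,.274],[.5095,-.069,.271],[.5095,-.069,.2]):print(X,pw(X))
E
```

```text
[ 0.51870282 -0.02399366  0.3600368 ] [-2.10332552e+00 -2.33227745e+00  2.28325877e-03] [0.09007426 0.05402894 0.35466082]
[[354.48595959   0.         317.18769476]
 [  0.         354.48595959 239.68847352]
 [  0.           0.           1.        ]] [[-1.10058804e-03 -9.56105730e-01 -2.93019832e-01  8.28864483e-02]
 [ 9.99998379e-01 -6.34798791e-04 -1.68470334e-03  1.22139079e-03]
 [ 1.42474588e-03 -2.93021212e-01  9.56104879e-01 -1.43633035e-01]
 [ 0.00000000e+00  0.00000000e+00  0.00000000e+00  1.00000000e+00]]
[0.5178, -0.025, 0.316] [314.1 283.3]
[0.5178, -0.025, 0.274] [314.8 258.3]
[0.5095, -0.069, 0.271] [297.5 312. ]
[0.5095, -0.069, 0.2] [301.9 274.5]
```

View pics/w1.png

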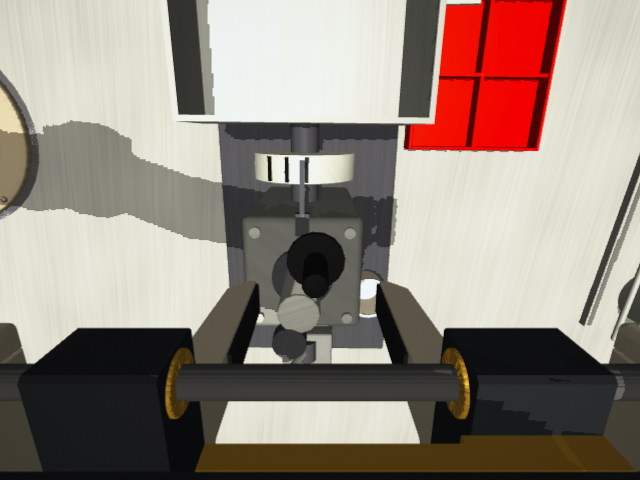

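The wrist view shows the grip top at (315,286) and the flange at (316,261), within 3 px of where I predicted. The hub is at (298,312), the pointer at x=303, the level mark at about 307 and the next marks at 287 and 269. The pan is therefore about 4° past level, which agrees with a0≈286°.

Request:
{"api": "play_rows", "payload": {
  "rows": [
    [[0.06,-0.002,-0.001,0.02,0],[0.06,-0.002,-0.001,0.04,0],[0.06,-0.002,-0.001,0.055,0],[0.06,-0.002,-0.001,0.055,0],[0.01,-0.002,-0.001,0.055,0],[0.01,-0.002,-0.001,0.055,0],[0.01,-0.002,-0.001,0.055,0],[0.01,-0.002,-0.001,0.055,0]]
  ],
  "force": 12
}}

```text
clock: 3.05
position: [0.5184, -0.0254, 0.3063]
orientation: [2.101, 2.335, 0.001]
ft_force: [-0.7, 0.0, 0.5]
width: 0.0328
grip_force: 0.0
```

Request:
{"api": "play_rows", "payload": {
  "rows": [
    [[0.01,0,0,0,0],[0.01,0,0,0,0],[0.01,0,0,0,0],[0.01,0,0,0.002,0],[0.01,0,0,0.004,0],[0.01,0,0,0.006,0],[0.01,0,0,0.008,0],[0.01,0,0,0.01,0]]
  ]
}}

```text
clock: 3.85
position: [0.5181, -0.0256, 0.2954]
orientation: [-2.101, -2.335, 0.0]
ft_force: [-1.8, 0.1, 0.8]
width: 0.0155
grip_force: 12.0
```

Request:
{"api": "play_rows", "payload": {
  "rows": [
    [[0.01,0,0,0.001,0],[0.01,0,0,0.002,0],[0.01,0,0,0.003,0],[0.01,0,0,0.004,0],[0.01,0,0,0.005,0],[0.01,0,0,0.006,0],[0.01,0,0,0.007,0],[0.01,0,0,0.008,0]]
  ]
}}

```text
clock: 4.65
position: [0.5186, -0.0254, 0.2878]
orientation: [2.101, 2.335, 0.001]
ft_force: [-0.6, 0.7, 5.6]
width: 0.0158
grip_force: 12.0
```

Request:
{"api": "play_rows", "payload": {
  "rows": [
    [[0.01,0,0,0.001,0],[0.01,0,0,0.002,0],[0.01,0,0,0.002,0],[0.01,0,0,0.002,0]]
  ]
}}

```text
clock: 5.05
position: [0.519, -0.0254, 0.2862]
orientation: [2.1, 2.335, 0.002]
ft_force: [-2.3, 1.3, 5.9]
width: 0.0157
grip_force: 12.0
```

Request:
{"api": "play_rows", "payload": {
  "rows": [
    [[0.01,0,0,0.001,0],[0.01,0,0,0.002,0],[0.01,0,0,0.003,0],[0.01,0,0,0.003,0]]
  ]
}}

```text
clock: 5.45
position: [0.5193, -0.0253, 0.2835]
orientation: [2.1, 2.335, 0.003]
ft_force: [-0.6, 2.4, 9.4]
width: 0.0161
grip_force: 12.0
```

```bash
python3 - <<'E'
from bench import bot
s=bot.state();print(s['position'],s['ft_force'])
E
```

```text
[ 0.51928224 -0.02530995  0.28345025] [-0.63349638  2.3645602   9.37295651]
```

Request:
{"api": "play_rows", "payload": {
  "rows": [
    [[0.01,0,0,0.001,0],[0.01,0,0,0.002,0],[0.01,0,0,0.003,0],[0.01,0,0,0.003,0],[0.01,0,0,0.003,0]]
  ]
}}

```text
clock: 5.95
position: [0.5197, -0.0252, 0.2808]
orientation: [2.1, 2.334, 0.004]
ft_force: [-1.9, 2.8, 11.8]
width: 0.0156
grip_force: 12.0
```

```bash
cat >> h.py <<'E'
def arc(p0,p1,n=8,r=.045,f=1000):
    p=np.radians(np.linspace(p0,p1,n+1));
    print(p0,[[.01,round(float(r*(np.sin(q)-np.sin(p[0]))),4),round(float(r*(np.cos(q)-np.cos(p[0]))),4),0,0] for q in p[1:]])
E
python3 -c "
from h import *
arc(71.2,0)
for a in (0,-90,-180,-270): arc(a,a-90)"
```

```text
71.2 [[0.01, -0.0028, 0.0064, 0, 0], [0.01, -0.0065, 0.0123, 0, 0], [0.01, -0.0111, 0.0176, 0, 0], [0.01, -0.0164, 0.0221, 0, 0], [0.01, -0.0224, 0.0257, 0, 0], [0.01, -0.0288, 0.0283, 0, 0], [0.01, -0.0356, 0.03, 0, 0], [0.01, -0.0426, 0.0305, 0, 0]]
0 [[0.01, -0.0088, -0.0009, 0, 0], [0.01, -0.0172, -0.0034, 0, 0], [0.01, -0.025, -0.0076, 0, 0], [0.01, -0.0318, -0.0132, 0, 0], [0.01, -0.0374, -0.02, 0, 0], [0.01, -0.0416, -0.0278, 0, 0], [0.01, -0.0441, -0.0362, 0, 0], [0.01, -0.045, -0.045, 0, 0]]
-90 [[0.01, 0.0009, -0.0088, 0, 0], [0.01, 0.0034, -0.0172, 0, 0], [0.01, 0.0076, -0.025, 0, 0], [0.01, 0.0132, -0.0318, 0, 0], [0.01, 0.02, -0.0374, 0, 0], [0.01, 0.0278, -0.0416, 0, 0], [0.01, 0.0362, -0.0441, 0, 0], [0.01, 0.045, -0.045, 0, 0]]
-180 [[0.01, 0.0088, 0.0009, 0, 0], [0.01, 0.0172, 0.0034, 0, 0], [0.01, 0.025, 0.0076, 0, 0], [0.01, 0.0318, 0.0132, 0, 0], [0.01, 0.0374, 0.02, 0, 0], [0.01, 0.0416, 0.0278, 0, 0], [0.01, 0.0441, 0.0362, 0, 0], [0.01, 0.045, 0.045, 0, 0]]
-270 [[0.01, -0.0009, 0.0088, 0, 0], [0.01, -0.0034, 0.0172, 0, 0], [0.01, -0.0076, 0.025, 0, 0], [0.01, -0.0132, 0.0318, 0, 0], [0.01, -0.02, 0.0374, 0, 0], [0.01, -0.0278, 0.0416, 0, 0], [0.01, -0.0362, 0.0441, 0, 0], [0.01, -0.045, 0.045, 0, 0]]
```

Request:
{"api": "play_rows", "payload": {
  "rows": [
    [[0.01,-0.0014,0.0032,0,0],[0.01,-0.0028,0.0064,0,0],[0.01,-0.0045,0.0094,0,0],[0.01,-0.0065,0.0123,0,0]]
  ]
}}

```text
clock: 6.35
position: [0.5327, -0.0304, 0.2809]
orientation: [2.099, 2.334, 0.004]
ft_force: [-0.1, 2.4, 11.0]
width: 0.0157
grip_force: 12.0
```

Request:
{"api": "play_rows", "payload": {
  "rows": [
    [[0.01,-0.0022,0.0028,0.0005,0],[0.01,-0.0046,0.0053,0.0005,0],[0.01,-0.0072,0.0077,0.0005,0],[0.01,-0.0099,0.0098,0.0005,0],[0.01,-0.0159,0.0134,0.0005,0],[0.01,-0.0223,0.016,0.0005,0],[0.01,-0.0291,0.0177,0.0005,0],[0.01,-0.0361,0.0182,0.0005,0]]
  ]
}}

```text
clock: 7.15
position: [0.555, -0.0646, 0.2805]
orientation: [2.099, 2.334, 0.005]
ft_force: [-1.6, 1.7, 12.0]
width: 0.0159
grip_force: 12.1
```

Turning freely at 12 N. Next comes the first of three full turns.

Request:
{"api": "play_rows", "payload": {
  "rows": [
    [[0.01,-0.0088,-0.0009,0,0],[0.01,-0.0172,-0.0034,0,0],[0.01,-0.025,-0.0076,0,0],[0.01,-0.0318,-0.0132,0,0],[0.01,-0.0374,-0.02,0,0],[0.01,-0.0416,-0.0278,0,0],[0.01,-0.0441,-0.0362,0,0],[0.01,-0.045,-0.045,0,0]]
  ]
}}

```text
clock: 7.95
position: [0.5158, -0.1158, 0.281]
orientation: [2.098, 2.33, 0.005]
ft_force: [3.0, -1.2, 11.8]
width: 0.0155
grip_force: 12.0
```

Request:
{"api": "play_rows", "payload": {
  "rows": [
    [[0.01,0.0009,-0.0088,0,0],[0.01,0.0034,-0.0172,0,0],[0.01,0.0076,-0.025,0,0],[0.01,0.0132,-0.0318,0,0],[0.01,0.02,-0.0374,0,0],[0.01,0.0278,-0.0416,0,0],[0.01,0.0362,-0.0441,0,0],[0.01,0.045,-0.045,0,0]]
  ]
}}

```text
clock: 8.75
position: [0.4641, -0.0752, 0.2802]
orientation: [2.101, 2.332, 0.002]
ft_force: [-4.4, -3.3, 12.1]
width: 0.0156
grip_force: 12.0
```

Request:
{"api": "play_rows", "payload": {
  "rows": [
    [[0.01,0.0088,0.0009,0,0],[0.01,0.0172,0.0034,0,0],[0.01,0.025,0.0076,0,0],[0.01,0.0318,0.0132,0,0],[0.01,0.0374,0.02,0,0],[0.01,0.0416,0.0278,0,0],[0.01,0.0441,0.0362,0,0],[0.01,0.045,0.045,0,0]]
  ]
}}

```text
clock: 9.55
position: [0.5047, -0.024, 0.2801]
orientation: [2.1, 2.335, 0.003]
ft_force: [-2.6, 1.6, 11.7]
width: 0.0156
grip_force: 12.0
```

Request:
{"api": "play_rows", "payload": {
  "rows": [
    [[0.01,-0.0009,0.0088,0,0],[0.01,-0.0034,0.0172,0,0],[0.01,-0.0076,0.025,0,0],[0.01,-0.0132,0.0318,0,0],[0.01,-0.02,0.0374,0,0],[0.01,-0.0278,0.0416,0,0],[0.01,-0.0362,0.0441,0,0],[0.01,-0.045,0.045,0,0]]
  ]
}}

```text
clock: 10.35
position: [0.5549, -0.0646, 0.2803]
orientation: [2.099, 2.334, 0.004]
ft_force: [-1.1, 1.2, 11.0]
width: 0.0157
grip_force: 12.0
```

Request:
{"api": "play_rows", "payload": {
  "rows": [
    [[0.01,-0.0088,-0.0009,0.0003,0],[0.01,-0.0172,-0.0034,0.0003,0],[0.01,-0.025,-0.0076,0.0003,0],[0.01,-0.0318,-0.0132,0.0003,0],[0.01,-0.0374,-0.02,0.0003,0],[0.01,-0.0416,-0.0278,0.0003,0],[0.01,-0.0441,-0.0362,0.0003,0],[0.01,-0.045,-0.045,0.0003,0]]
  ]
}}

```text
clock: 11.15
position: [0.5157, -0.1157, 0.2806]
orientation: [2.098, 2.33, 0.005]
ft_force: [2.4, -1.8, 10.8]
width: 0.0159
grip_force: 12.0
```

Request:
{"api": "play_rows", "payload": {
  "rows": [
    [[0.01,0.0009,-0.0088,0,0],[0.01,0.0034,-0.0172,0,0],[0.01,0.0076,-0.025,0,0],[0.01,0.0132,-0.0318,0,0],[0.01,0.02,-0.0374,0,0],[0.01,0.0278,-0.0416,0,0],[0.01,0.0362,-0.0441,0,0],[0.01,0.045,-0.045,0,0]]
  ]
}}

```text
clock: 11.95
position: [0.464, -0.0752, 0.2798]
orientation: [2.101, 2.332, 0.002]
ft_force: [-2.9, -2.2, 10.2]
width: 0.0157
grip_force: 12.0
```

Request:
{"api": "play_rows", "payload": {
  "rows": [
    [[0.01,0.0088,0.0009,0,0],[0.01,0.0172,0.0034,0,0],[0.01,0.025,0.0076,0,0],[0.01,0.0318,0.0132,0,0],[0.01,0.0374,0.02,0,0],[0.01,0.0416,0.0278,0,0],[0.01,0.0441,0.0362,0,0],[0.01,0.045,0.045,0,0]]
  ]
}}

```text
clock: 12.75
position: [0.5047, -0.0242, 0.2797]
orientation: [2.1, 2.335, 0.003]
ft_force: [-1.7, 0.7, 10.3]
width: 0.0155
grip_force: 12.0
```

Request:
{"api": "play_rows", "payload": {
  "rows": [
    [[0.01,-0.0009,0.0088,0,0],[0.01,-0.0034,0.0172,0,0],[0.01,-0.0076,0.025,0,0],[0.01,-0.0132,0.0318,0,0],[0.01,-0.02,0.0374,0,0],[0.01,-0.0278,0.0416,0,0],[0.01,-0.0362,0.0441,0,0],[0.01,-0.045,0.045,0,0]]
  ]
}}

```text
clock: 13.55
position: [0.5548, -0.0645, 0.28]
orientation: [2.099, 2.334, 0.004]
ft_force: [-0.3, 3.1, 11.1]
width: 0.0159
grip_force: 12.0
```

Request:
{"api": "play_rows", "payload": {
  "rows": [
    [[0.01,-0.0088,-0.0009,0.0005,0],[0.01,-0.0172,-0.0034,0.0005,0],[0.01,-0.025,-0.0076,0.0005,0],[0.01,-0.0318,-0.0132,0.0005,0],[0.01,-0.0374,-0.02,0.0005,0],[0.01,-0.0416,-0.0278,0.0005,0],[0.01,-0.0441,-0.0362,0.0005,0],[0.01,-0.045,-0.045,0.0005,0]]
  ]
}}

```text
clock: 14.35
position: [0.5157, -0.1157, 0.2801]
orientation: [2.098, 2.33, 0.005]
ft_force: [3.8, -2.0, 10.4]
width: 0.0162
grip_force: 12.0
```

Request:
{"api": "play_rows", "payload": {
  "rows": [
    [[0.01,0.0009,-0.0088,0,0],[0.01,0.0034,-0.0172,0,0],[0.01,0.0076,-0.025,0,0],[0.01,0.0132,-0.0318,0,0],[0.01,0.02,-0.0374,0,0],[0.01,0.0278,-0.0416,0,0],[0.01,0.0362,-0.0441,0,0],[0.01,0.045,-0.045,0,0]]
  ]
}}

```text
clock: 15.15
position: [0.4641, -0.0752, 0.2793]
orientation: [2.101, 2.332, 0.002]
ft_force: [-3.0, -2.5, 11.0]
width: 0.0159
grip_force: 12.0
```

Request:
{"api": "play_rows", "payload": {
  "rows": [
    [[0.01,0.0088,0.0009,0,0],[0.01,0.0172,0.0034,0,0],[0.01,0.025,0.0076,0,0],[0.01,0.0318,0.0132,0,0],[0.01,0.0374,0.02,0,0],[0.01,0.0416,0.0278,0,0],[0.01,0.0441,0.0362,0,0],[0.01,0.045,0.045,0,0]]
  ]
}}

```text
clock: 15.95
position: [0.5047, -0.0242, 0.2792]
orientation: [2.1, 2.335, 0.003]
ft_force: [-1.9, 1.5, 9.7]
width: 0.0156
grip_force: 12.0
```

Request:
{"api": "play_rows", "payload": {
  "rows": [
    [[0.01,-0.0009,0.0088,0,0],[0.01,-0.0034,0.0172,0,0],[0.01,-0.0076,0.025,0,0],[0.01,-0.0132,0.0318,0,0],[0.01,-0.02,0.0374,0,0],[0.01,-0.0278,0.0416,0,0],[0.01,-0.0362,0.0441,0,0],[0.01,-0.045,0.045,0,0]]
  ]
}}

```text
clock: 16.75
position: [0.5547, -0.0645, 0.2794]
orientation: [2.099, 2.335, 0.004]
ft_force: [-1.2, 2.4, 11.6]
width: 0.0157
grip_force: 12.0
```

```bash
python3 - <<'E'
from bench import bot,cams
import cv2,numpy as np
d=cams.get_image("wrist")["pixels"][:,:,::-1];e=cams.get_image("side")["pixels"][:,:,::-1]
a=cv2.resize(d[80:360,160:460],(480,448));b=cv2.resize(e[90:370,180:380],(320,448));cv2.imwrite("pics/end1.png",np.hstack([a,b]))
s=bot.state();print(s['position'],s['ft_force'])
E
```

```text
[ 0.55474045 -0.0657695   0.27960576] [0.52130429 0.39096042 8.63249133]
```

View pics/end1.png

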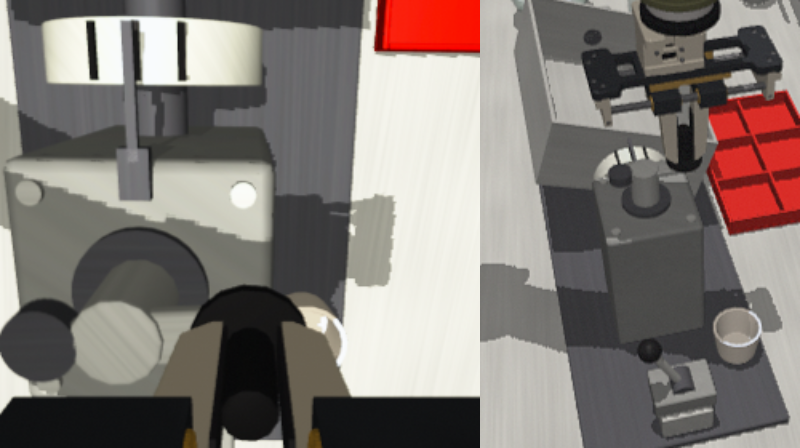

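The wrist view shows the middle 20° mark at x=138 under the pointer at about 130, the difference being parallax. The grip is at the drive's +x side and the count of turns agrees. I'll open just slightly, because the hub is close, and lift off.

Request:
{"api": "play_rows", "payload": {
  "rows": [
    [[0.022,0,0,0,0],[0.022,0,0,0,0],[0.022,0,0,-0.004,0],[0.022,0,0,-0.012,0],[0.022,0,0,-0.03,0],[0.022,0,0,-0.06,0],[0.022,0,0,-0.09,0],[0.022,0,0,-0.09,0]]
  ]
}}

```text
clock: 17.65
position: [0.5543, -0.0653, 0.3721]
orientation: [2.099, 2.332, 0.006]
ft_force: [-0.4, 0.3, -0.4]
width: 0.0218
grip_force: 0.0
```

```bash
python3 -c "
from h import *
from bench import bot
s=bot.state();print(s['position'],s['ft_force'])
o=np.array([.5096,-.0695]);y=np.radians(5.5);R=np.array([[np.cos(y),-np.sin(y)],[np.sin(y),np.cos(y)]])
for x in(-.036,.045):
  t=o+R@[x,-.165];print(t);sh(s['position'],s['orientation'],[*t,.37],5.5)"
```

```text
[ 0.5543276  -0.06533563  0.37207146] [-0.42165848  0.34176078 -0.38667884]
[ 0.48958029 -0.23719082]
shift [-0.1641 -0.0824  0.0017] yhead 6.011216886981792 turn 0.5112168869817921
[ 0.57020738 -0.22942731]
shift [-0.1649 -0.0014  0.0021] yhead 6.011216886981792 turn 0.5112168869817921
```

Request:
{"api": "play_rows", "payload": {
  "rows": [
    [[0.06,-0.04,-0.02,0,0.5],[0.06,-0.08,-0.04,0,0.5],[0.06,-0.12,-0.06,0,0.5],[0.06,-0.165,-0.08,0,0.5],[0.06,-0.166,-0.08,0.04,0.5],[0.06,-0.166,-0.08,0.08,0.5],[0.06,-0.166,-0.08,0.11,0.5],[0.06,-0.166,-0.08,0.11,0.5]]
  ]
}}

```text
clock: 18.45
position: [0.4888, -0.2371, 0.2548]
orientation: [-2.108, -2.321, 0.005]
ft_force: [0.2, -0.3, 0.6]
width: 0.06
grip_force: 0.0
```

```bash
python3 - <<'E'
from bench import bot,cams
from h import *
s=bot.state();print(s['position'],s['width'],s['ft_force'])
d=cams.get_image("wrist");cv2.imwrite("pics/w2.png",d["pixels"][:,:,::-1])
R=Ro.from_rotvec(s['orientation']).as_matrix();M=d["mount"]
for X in([.4916,-.238,.142],):
    c=np.linalg.inv(M)@np.append(R.T@(np.array(X)-s['position']),1);q=d["K"]@c[:3];print(q[:2]/q[2])
E
```

```text
[ 0.48883698 -0.23707062  0.25483817] 0.06001996380769832 [ 0.20004371 -0.3296519   0.64023691]
[320.6563357  246.95080926]
```

View pics/w2.png

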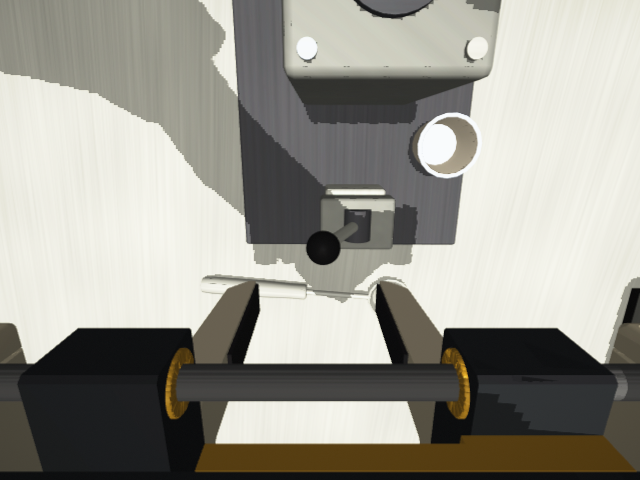

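The wrist view shows the ball at (323,248), within 3 px of the prediction. The salt pot (447,145) and the spoon are clear of the path. I'll descend and sweep.

Request:
{"api": "play_rows", "payload": {
  "rows": [
    [[0.06,-0.001,0.002,0.04,0],[0.06,-0.001,0.002,0.08,0],[0.06,-0.001,0.002,0.1,0],[0.06,-0.001,0.002,0.1,0],[0.06,-0.001,0.007,0.1,0],[0.06,-0.001,0.012,0.1,0],[0.06,-0.001,0.017,0.1,0],[0.06,-0.001,0.022,0.1,0]]
  ]
}}

```text
clock: 19.3
position: [0.5137, -0.2371, 0.1594]
orientation: [2.11, 2.326, 0.001]
ft_force: [-2.4, 0.2, 2.0]
width: 0.06
grip_force: 0.9
```

Request:
{"api": "play_rows", "payload": {
  "rows": [
    [[0.06,0,0.007,0,0],[0.06,0,0.014,0,0],[0.06,0,0.021,0,0],[0.06,0,0.028,0,0],[0.06,0,0.035,0,0],[0.06,0,0.042,0,0],[0.06,0,0.049,0,0],[0.06,0,0.056,0,0]]
  ]
}}

```text
clock: 20.1
position: [0.5691, -0.2315, 0.1581]
orientation: [-2.111, -2.326, 0.0]
ft_force: [-0.7, 0.1, -1.1]
width: 0.0599
grip_force: 0.5
```

Request:
{"api": "play_rows", "payload": {
  "rows": [
    [[0.06,0,0.002,0,0],[0.06,0,0.004,0,0],[0.06,0,0.006,0,0],[0.06,0,0.008,0,0],[0.06,0,0.009,0,0]]
  ]
}}

```text
clock: 20.6
position: [0.5777, -0.2308, 0.1584]
orientation: [2.112, 2.326, 0.0]
ft_force: [-1.1, -0.5, -1.0]
width: 0.0602
grip_force: 0.5
```

Request:
{"api": "play_rows", "payload": {
  "rows": [
    [[0.06,0,0.001,0,0],[0.06,0,0.002,0,0],[0.06,0,0.003,0,0]]
  ]
}}

```text
clock: 20.9
position: [0.5804, -0.2305, 0.1583]
orientation: [-2.112, -2.326, 0.0]
ft_force: [-3.8, -0.8, 0.1]
width: 0.06
grip_force: 1.9
```

Request:
{"api": "play_rows", "payload": {
  "rows": [
    [[0.06,0,0.0005,0,0],[0.06,0,0.001,0,0]]
  ]
}}

```text
clock: 21.1
position: [0.5806, -0.2306, 0.1582]
orientation: [-2.111, -2.325, 0.001]
ft_force: [-6.2, -0.8, 1.7]
width: 0.0599
grip_force: 3.0
```

At the stop. I'll back off and rise.

Request:
{"api": "play_rows", "payload": {
  "rows": [
    [[0.06,0,-0.006,0,0],[0.06,0,-0.014,0,0],[0.06,0,-0.014,-0.03,0],[0.06,0,-0.014,-0.07,0],[0.06,0,-0.014,-0.12,0],[0.06,-0.02,-0.014,-0.17,0],[0.06,-0.02,-0.014,-0.2,0],[0.06,-0.02,-0.014,-0.2,0]]
  ]
}}

```text
clock: 21.9
position: [0.5707, -0.2538, 0.3636]
orientation: [2.108, 2.319, 0.006]
ft_force: [0.0, 0.6, -0.4]
width: 0.0598
grip_force: 0.0
```

```bash
python3 - <<'E'
from bench import bot,cams
from h import *
s=bot.state();print(s['position'],s['ft_force'])
d=cams.get_image("scene")["pixels"][:,:,::-1];e=cams.get_image("side")["pixels"][:,:,::-1]
cv2.imwrite("pics/fin.png",np.hstack([cv2.resize(d[110:400,150:440],(400,400)),cv2.resize(e[130:420,180:470],(400,400))]))
E
```

```text
[ 0.57073258 -0.2538274   0.36360841] [ 0.03687384  0.6286751  -0.44105968]
```

View pics/fin.png

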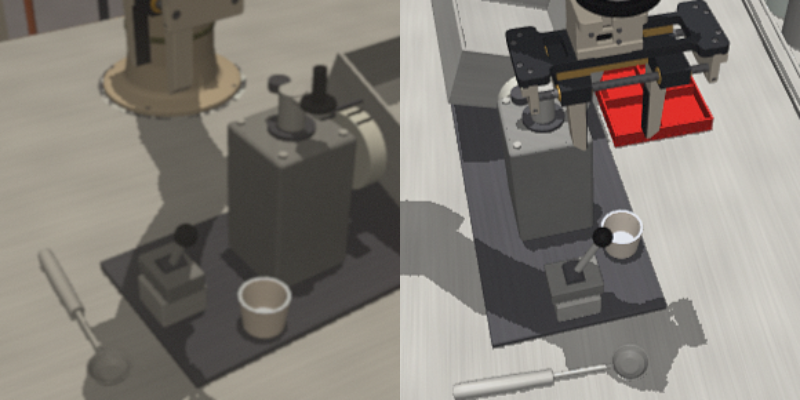

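The lever now leans fully to +x, with its ball at (185,235) in the left half and (602,237) in the right. The pot and spoon haven't moved and the robot is clear.

```bash
python3 -c "
from bench import job
print(job.close_job())"
```

```text
the job is handed in; nothing more can be done
None
```

The job is handed in: the pan is at the 20° mark, and the lock lever was thrown to its stop and released. Readings showed about 12 N of push on the machine, the spoon and salt pot were left alone, and it took about 22 s.

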